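Close up the dumbbell row and lock the bar

TASK

On the little black dumbbell shelf, slide the green and the yellow dumbbell, without lifting them, into a neat row beside the blue one: handles parallel, heads side by side touching, rear ends all against the back fence and no gap at the end stop. Leave the lock bar up until the row is neat, then swing it down across the handles and press it until it snaps shut under the white catch. Do not disturb the other things on the crate top.

Things in the scene. Friction and masses are not known exactly. Their poses are not given: they have to be found in the camera images.
- rack: black dumbbell shelf, fixed. Origin: centre of its underside, on the crate top; x points away from the robot to the back fence, y to the end stop, z up. Board 230 by 344: x=-125 to 105, y=-172 to 172, top at z=20, open at the front (-x). A dumbbell touching the fence has its middle at x=17; the three places of the neat row are at y=122 (blue), 74 and 26
- back_fence (a point): middle of the top edge of the back fence's inner face, at x=85, y=0, z=65 in the rack's frame. The fence is 12 thick and runs the whole length of the shelf
- end_stop (a point): middle of the top edge of the end stop's inner face, at x=20, y=146, z=50 in the rack's frame. The stop is 12 thick and runs from x=-58 to 97
- catch_nose (a point): tip of the sprung white catch nose at the shelf's -y end, at x=17, y=-139, z=73 in the rack's frame; 34 wide (x), its top at z=81. Behind it stands its post, x=2 to 32, y=-171 to -161, top z=72
- blue_dumbbell: blue mini dumbbell, 136 long, 0.6 kg: round steel handle (22 diameter, 64 long) between two octagonal heads (48 across flats, 36 long), lying on a flat on the board. Origin at its middle, 24 above the board; x along the handle, z up. It starts already at its place: at the end stop and against the fence (within about 3)
- green_dumbbell: green mini dumbbell, 136 long, 0.6 kg: round steel handle (22 diameter, 64 long) between two octagonal heads (48 across flats, 36 long), lying on a flat on the board. Origin at its middle, 24 above the board; x along the handle, z up. It starts askew, pulled forward from the fence, with a gap to its neighbours. Green and yellow may take the second and third place in either order
- yellow_dumbbell: yellow mini dumbbell, 136 long, 0.6 kg: round steel handle (22 diameter, 64 long) between two octagonal heads (48 across flats, 36 long), lying on a flat on the board. Origin at its middle, 24 above the board; x along the handle, z up. It starts askew, pulled forward from the fence, with a gap to its neighbours
- lockbar (a joint): hinge of the steel lock bar, rad: 0 = shut, level across the row of handles in the space between front and rear heads; 1.57 = upright. It stays where it is left and starts nearly upright. Near 0.07 its tip meets the sprung catch; pressing on (about 6 N at the red pad) snaps it under, down to 0
- bar_hinge (a point): hinge axis of the lock bar (parallel to the rack's x), at x=17, y=160, z=63 in the rack's frame. The bar is 16 wide (x), 12 thick, centred on the hinge axis, and reaches 303 from it; shut, it points along the rack's -y with its underside at z=57, its tip under the catch
- bar_pad (a point): middle of the face of the red press pad (26 wide, 32 along the bar) on the lock bar's upper side (outer side while the bar stands up), 250 from the hinge axis; face 9 above the bar's centre line
- cone: orange plastic marker cone, 150 tall, on a 130 square foot; leave alone. Origin: centre of its underside
- grip_trainer: chrome hand grip trainer lying flat, V shaped, about 165 by 96 by 28 high; leave alone. Origin: near its middle, on the crate top
- ball_center (a point): centre of the grey silicone massage ball, 64 diameter, resting in a low black rubber ring; leave alone
- flask: stainless bottle with black cap, 70 diameter, 215 tall; leave alone. Origin: centre of its underside
- chalk_tub: white chalk tub with black cap, 90 diameter, 100 tall; leave alone. Origin: centre of its underside
Not all that is in view belongs to the job. There is more than one size of the green_dumbbell; the job needs the smallest. Of the things that look like the blue_dumbbell, the larger one is meant.

How it is judged:
On the way:
1. the three dumbbells lie in the neat row while the lock bar still stands open (x of each of blue_dumbbell, green_dumbbell, yellow_dumbbell in the frame of rack above 0.009 m and z of blue_dumbbell in the frame of rack between 0.036 and 0.052 m and angle between the x axis of each of blue_dumbbell, green_dumbbell, yellow_dumbbell and the x axis of rack, either way round below 0.1 rad and z of green_dumbbell in the frame of rack between 0.036 and 0.052 m and z of yellow_dumbbell in the frame of rack between 0.036 and 0.052 m and y of blue_dumbbell in the frame of rack above 0.115 m and ((y of green_dumbbell in the frame of rack between 0.06 and 0.085 m and y of yellow_dumbbell in the frame of rack between 0.005 and 0.04 m) or (y of yellow_dumbbell in the frame of rack between 0.06 and 0.085 m and y of green_dumbbell in the frame of rack between 0.005 and 0.04 m)) and value of joint lockbar above 0.5 rad), for 0.2 s.
At the end, for the whole second after the job is handed in: Dumbbells flat on the shelf, parallel to its x within 0.1 rad, ends within 8 mm of the back fence, side by side from the end stop with gaps under 7 mm (blue first, the others in either order), at rest; lock bar snapped shut (joint below 0.02 rad) (x of each of blue_dumbbell, green_dumbbell, yellow_dumbbell in the frame of rack above 0.009 m and z of blue_dumbbell in the frame of rack between 0.036 and 0.052 m and angle between the x axis of each of blue_dumbbell, green_dumbbell, yellow_dumbbell and the x axis of rack, either way round below 0.1 rad and z of green_dumbbell in the frame of rack between 0.036 and 0.052 m and z of yellow_dumbbell in the frame of rack between 0.036 and 0.052 m and y of blue_dumbbell in the frame of rack above 0.115 m and ((y of green_dumbbell in the frame of rack between 0.06 and 0.085 m and y of yellow_dumbbell in the frame of rack between 0.005 and 0.04 m) or (y of yellow_dumbbell in the frame of rack between 0.06 and 0.085 m and y of green_dumbbell in the frame of rack between 0.005 and 0.04 m)) and value of joint lockbar below 0.02 rad and linear speed of each of blue_dumbbell, green_dumbbell, yellow_dumbbell below 0.02 m/s); the robot touches nothing.
It fails at once if a dumbbell is lifted: its middle rises more than 25 mm (z of any of blue_dumbbell, green_dumbbell, yellow_dumbbell in the frame of rack above 0.069 m).
It fails at once if a bystander (cone, grip trainer, massage ball, flask, chalk tub) is moved more than 30 mm (distance of any of cone, grip_trainer, ball_center, flask, chalk_tub from where it was at the start of the episode above 0.03 m).
It also fails if it takes over 67 s, if anything falls off the work surface, if the arm or the gripper's body presses on something with over 40 N, if the wrist force passes 120 N, or if a joint passes its speed limit or range.

ROBOT

A 6-joint arm with a two-finger parallel gripper is mounted at the origin on the work surface. World frame = base frame: x ahead of the robot, y to its left, z up, the work surface at z = 0. Lengths are in m, angles in rad, forces in N, time in s.
With the tool pointing down it reaches from about 0.35 to 0.775 m from the base axis. Payload 5.5 kg.
Tool frame: the origin (TCP) lies midway between the tips of the shut fingers; the grasp point (between the pads) lies 19 mm behind it; z points along the fingers, x is the direction in which the jaws open and shut, and the axes are right-handed (so a half turn about z gives the same grasp; the last joint's range is limited). The gripper opens to 85 mm and grips with 20 to 120 N. Pads are 22 mm wide; open, the fingers measure 114 mm over their backs; the gripper's body (76 mm by 85 mm) begins 54 mm behind the grasp point. The pads swing forward as they close: fully open they stand 13 mm farther back than shut.
Start: joints at [1.115, 0.313, 0.046, 1.304, 0, 1.431], TCP at [0.179, 0.547, 0.231] pointing down, gripper open.
Joint ranges: [-2.76, 2.76], [-0.86, 1.69], [-1.03, 1.26], [-2.2, 2.34], [-1.47, 1.5], [-3.14, 3.14]. Speed limits (rad/s): [2.57, 2.57, 3.14, 3.14, 3.14, 3.14].

INTERFACE

Orientations are given as a unit quaternion [w, x, y, z].
In Python, from workcell import env gives the robot as it stands.
- The arm moves only by the tool servo_tool, never from a script. Its argument "targets" is a list of rows, each an object with "xyz": the shift along the tool's x, y, z in m, a list of three; "twist": the turn, a rotation vector about the tool's x, y, z in rad, a list of three; "jaw": the opening, from 0 (shut) to 1 (fully open). A call has 1 to 12 rows; each row is the pose to reach, as a shift and turn from the pose commanded when the call began, along the tool's axes at that moment; what a row does not reach only later rows make up. A row lasts 1/12 s, in which the tool goes at most 41.7 mm and 7.16 degrees, less where a joint would pass 70% of its speed; a pose out of reach is approached as far as the arm can. A call with a gripper value outside its range is refused whole. The fingers move at their own pace and stop on an object; "squeeze" is the grip in N (left out, the last holds). Time passes only in rows, so rows that repeat a pose let the fingers close. It gives the time, the measured TCP pose, the force and the opening at its end, in the units of the state.
- env.get_state(): the state, without advancing time (a new reading comes with each control period).
- env.read_camera(name): name is "scene" or "side" or "wrist"; returns a dict with "color" (384x512x3 uint8, red, green, blue), "depth" (384x512 float32, m along the optical axis (not along the pixel's ray), 0 where there is no reading), "fx", "fy", "cx", "cy" (pixels), "eye" and "attitude" of the camera in the world. Camera axes: x right, y down, z forward; pixel columns grow to the right and rows downward; lengths in m; the calibration is good to about 2 mm. A picture is of the moment at which its call begins.
- env.hand_in(): hands the job in, once; it reports no verdict.
The state is a dict: "clock": time; "joint_pos": joint angles; "qvel": joint speeds; "tau": joint torques, N m; "tcp_pos": TCP position; "orientation": TCP orientation; "wrist_force": force on the tool from outside, world axes, zero at the start; "ft_torque": the same for the moment, N m; "finger_gap": finger opening in m.
Only numpy, scipy, OpenCV 4.12 (cv2) and the standard library are available. Lean on these libraries where they do the work, as an engineer would, in place of code of your own. Each camera call takes 0.05 s, during which the arm holds its last target. There are 200 camera calls.

## Working session

There is one attempt and no reset: what is moved stays moved. The work goes in short steps, Python scripts to look and compute and a tool call to move; the robot and the scene stay as the last step left them, time stands still between calls to the robot, and variables do not carry over. Pictures are saved under pics/ and viewed, about 8 in all and at most 12, crops included, and the job is handed in when it is done.

Besides the shell and the picture viewer there is one more tool, called after "Call:" as name([rows], argument=value, ...), one row to a line, values as JSON. servo_tool: Moves the arm, as the interface text tells. Its arguments: {"type":"object","properties":{"targets":{"type":"array","items":{"type":"object","properties":{"xyz":{"type":"array","items":{"type":"number"}},"twist":{"type":"array","items":{"type":"number"}},"jaw":{"type":"number"}}}},"squeeze":{"type":"number"}},"required":["targets"]}

```bash
mkdir -p pics; ls; cat > h.py <<'E'
import numpy as np, cv2
from workcell import env
from scipy.spatial.transform import Rotation as R
def rot(a):
    a=np.array(a,float)
    return a if a.shape==(3,3) else R.from_quat([a[1],a[2],a[3],a[0]]).as_matrix()
def cam(n):
    c=env.read_camera(n); c['R']=rot(c['attitude']); c['eye']=np.array(c['eye']); return c
def pts(c):
    v,u=np.mgrid[0:384,0:512]; d=c['depth']
    p=np.stack([(u-c['cx'])/c['fx']*d,(v-c['cy'])/c['fy']*d,d],-1)
    return p@c['R'].T+c['eye']
def proj(c,p):
    q=(np.atleast_2d(p)-c['eye'])@c['R']; return np.stack([q[:,0]/q[:,2]*c['fx']+c['cx'],q[:,1]/q[:,2]*c['fy']+c['cy']],-1)
def ray(c,u,v,z):
    d=c['R']@np.array([(u-c['cx'])/c['fx'],(v-c['cy'])/c['fy'],1]); return c['eye']+d*(z-c['eye'][2])/d[2]
E
python3 - <<'E'
from h import *
s=env.get_state();print({k:np.round(v,3) for k,v in s.items()})
im=[]
for n in ['scene','side']:
    c=cam(n); print(n,c['eye'],c['attitude'],c['fx'],(c['depth']>0).mean())
    cv2.imwrite(f'pics/{n}0.png',cv2.resize(c['color'][:,:,::-1],(768,576),interpolation=cv2.INTER_CUBIC))
E
```

```text
pics
{'clock': np.float64(0.0), 'joint_pos': array([1.115, 0.314, 0.045, 1.304, 0.   , 1.431]), 'qvel': array([-0.001,  0.   , -0.   ,  0.   , -0.001, -0.001]), 'tau': array([ 1.0000e-03, -4.8063e+01,  2.9853e+01,  1.9000e-02,  0.0000e+00,
       -0.0000e+00]), 'tcp_pos': array([0.178, 0.546, 0.23 ]), 'orientation': array([ 0.   ,  0.809,  0.587, -0.001]), 'wrist_force': array([ 0.408, -0.462, -0.257]), 'ft_torque': array([ 0.017, -0.001, -0.057]), 'finger_gap': np.float64(0.085)}
scene [1.25123241 0.76426659 1.00959917] [-0.14155382  0.31763096  0.85460706 -0.38564214] 467.2895664116648 0.9932454427083334
side [ 0.16051174 -0.81762849  0.73082684] [-0.44647221  0.86550734 -0.20663285  0.09414072] 382.71773781585125 0.9960784912109375
```

View pics/scene0.png

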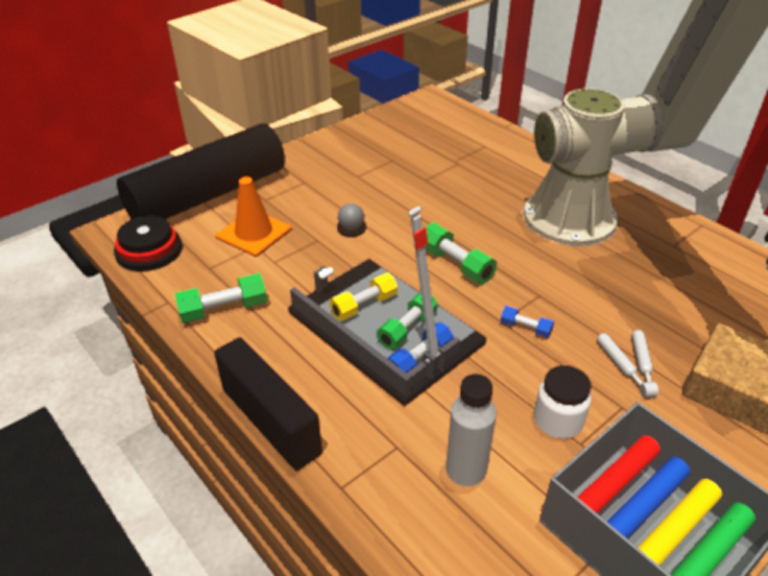

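View pics/side0.png

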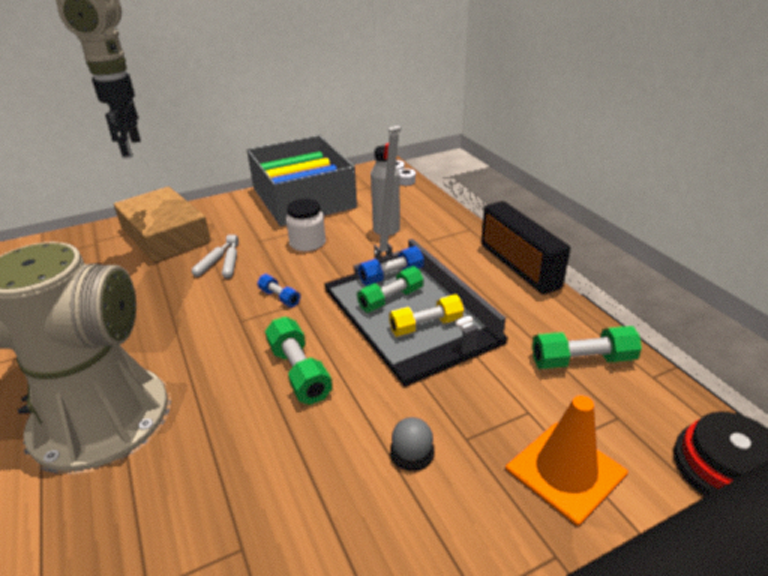

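The scene view shows the rack at about (390,330), with yellow at (365,297), green at (407,320) and blue at (420,348). The bar stands up at (425,290), and the decoy dumbbells lie outside the rack. Next I'll measure these from both views.

```bash
cat >> h.py <<'E'
def masks(c):
    h=cv2.cvtColor(c['color'],cv2.COLOR_RGB2HSV).astype(int); H,S,V=h[...,0],h[...,1],h[...,2]
    return {'yellow':(abs(H-28)<6)&(S>150)&(V>90),'green':(abs(H-62)<14)&(S>120)&(V>40),'blue':(abs(H-111)<10)&(S>120)&(V>50),
            'red':((H<6)|(H>174))&(S>150)&(V>70),'dark':(V<110)&(S<90)}
E
python3 - <<'E'
from h import *
for n in ['scene','side']:
    c=cam(n);P=pts(c);M=masks(c);print(n)
    box=(P[...,0]>.35)&(P[...,0]<.85)&(P[...,1]>-.3)&(P[...,1]<.35)
    for k in ['yellow','green','blue','red']:
        m=M[k]&box&(P[...,2]>.01)
        nn,l,st,ce=cv2.connectedComponentsWithStats(m.astype(np.uint8))
        for i in range(1,nn):
            if st[i,4]<25: continue
            q=P[l==i]; zt=np.percentile(q[:,2],95); t=q[q[:,2]>zt-.006]
            print(k,st[i,4],ce[i].round(),'ztop',zt.round(3),'top mean',t.mean(0).round(3),len(t))
    m=M['dark']&box
    for lo,hi in [(.014,.026),(.044,.055),(.058,.072)]:
        mm=(m&(P[...,2]>lo)&(P[...,2]<hi)).astype(np.uint8)
        nn,l,st,ce=cv2.connectedComponentsWithStats(mm)
        for i in range(1,nn):
            if st[i,4]<60: continue
            q=P[l==i]; r=cv2.minAreaRect((q[:,:2]*1000).astype(np.float32))
            print('dark',lo,st[i,4],ce[i].round(),q.mean(0).round(3),np.round(r[0]),np.round(r[1]),round(r[2],1))
E
```

```text
scene
yellow 187 [257. 190.] ztop 0.068 top mean [ 0.547 -0.059  0.066] 75
yellow 201 [230. 203.] ztop 0.068 top mean [ 0.647 -0.068  0.066] 73
green 116 [289. 161.] ztop 0.06 top mean [ 0.356 -0.113  0.059] 29
green 179 [315. 179.] ztop 0.058 top mean [0.355 0.012 0.056] 41
green 283 [168. 193.] ztop 0.062 top mean [ 0.754 -0.243  0.06 ] 104
green 46 [277. 200.] ztop 0.066 top mean [0.536 0.03  0.064] 29
green 231 [262. 221.] ztop 0.068 top mean [0.624 0.053 0.065] 83
blue 84 [339. 210.] ztop 0.037 top mean [0.394 0.151 0.034] 31
blue 90 [363. 218.] ztop 0.036 top mean [0.366 0.219 0.033] 38
blue 122 [295. 222.] ztop 0.069 top mean [0.561 0.123 0.07 ] 55
blue 172 [268. 240.] ztop 0.068 top mean [0.664 0.124 0.066] 96
red 89 [280. 159.] ztop 0.323 top mean [0.619 0.113 0.321] 33
dark 0.014 345 [230. 188.] [ 0.579 -0.151  0.018] [ 580. -152.] [176.  41.] 1.9
dark 0.014 763 [267. 239.] [0.637 0.09  0.019] [596.   3.] [228. 337.] 2.4
dark 0.014 65 [279. 218.] [0.556 0.054 0.019] [558.  54.] [53. 32.] 33.9
dark 0.044 212 [235. 228.] [0.699 0.02  0.05 ] [701.   6.] [ 14. 330.] 4.6
dark 0.
[... 694 characters left out ...]
p 0.07 top mean [0.563 0.113 0.068] 59
blue 56 [177. 187.] ztop 0.038 top mean [0.361 0.214 0.036] 33
blue 91 [192. 197.] ztop 0.038 top mean [0.387 0.146 0.035] 39
dark 0.014 63 [259. 184.] [0.607 0.117 0.022] [606. 120.] [81. 25.] 21.4
dark 0.014 74 [290. 187.] [0.684 0.052 0.023] [683.  54.] [ 12. 114.] 2.3
dark 0.014 1168 [284. 229.] [ 0.569 -0.109  0.021] [590.  -7.] [225. 339.] 3.4
dark 0.014 183 [259. 201.] [0.565 0.032 0.022] [571.  34.] [147.  46.] 3.8
dark 0.014 200 [281. 219.] [ 0.583 -0.074  0.022] [584. -70.] [ 47. 130.] 85.1
dark 0.044 169 [310. 197.] [ 0.692 -0.049  0.05 ] [691. -33.] [ 10. 264.] 4.5
dark 0.058 243 [309. 191.] [ 0.693 -0.04   0.064] [693. -14.] [ 11. 305.] 2.6
```

```bash
cat >> h.py <<'E'
O=np.array([.602,-.002]); A=.047
Rz=np.array([[np.cos(A),-np.sin(A)],[np.sin(A),np.cos(A)]])
def w2r(p): p=np.array(p,float).copy(); p[...,:2]=(p[...,:2]-O)@Rz; return p
def to(*targets):
    "targets (x,y,z,handle yaw) in rack frame, jaws across handle, tool down; prints shift/twist from the present pose"
    s=env.get_state(); T=rot(s['orientation'])
    print('t',round(float(s['clock']),2),'rack tcp',w2r(s['tcp_pos']).round(4),'F',np.round(s['wrist_force'],1),'gap',round(float(s['finger_gap']),4))
    for x,y,z,a in targets:
        w=np.r_[O+Rz@[x,y],z]; a+=A; G=np.array([[-np.sin(a),np.cos(a),0],[np.cos(a),np.sin(a),0],[0,0,-1]]).T
        print('  xyz',(T.T@(w-s['tcp_pos'])).round(4),'twist',R.from_matrix(T.T@G).as_rotvec().round(3))
E
python3 - <<'E'
from h import *
for n in ['scene','side']:
    c=cam(n);P=w2r(pts(c));m=(abs(P[...,0]-.017)<.04)&(P[...,1]>.03)&(P[...,1]<.2)&(P[...,2]>.1)&(P[...,2]<.4)
    q=P[m]; print(n,len(q))
    for z in np.arange(.1,.38,.04):
        k=q[(abs(q[:,2]-z)<.02)]; 
        if len(k): print(round(z,2),np.median(k,0).round(3),len(k))
    b=pts(c); 
    for nm,(u0,u1,v0,v1),zz in ([('flask',(290,335,250,330),.1)] if n=='scene' else []):
        k=b[v0:v1,u0:u1].reshape(-1,3);k=k[k[:,2]>zz];print(nm,np.median(k,0))
to((-.15,0,.23,.15),(-.027,.043,.12,.155),(-.027,.043,.03,.155))
E
```

```text
scene 641
0.1 [0.024 0.155 0.11 ] 41
0.14 [0.023 0.147 0.14 ] 81
0.18 [0.023 0.14  0.181] 89
0.22 [0.024 0.131 0.22 ] 89
0.26 [0.023 0.123 0.26 ] 95
0.3 [0.023 0.117 0.303] 120
0.34 [0.022 0.106 0.339] 126
flask [0.72529521 0.35278324 0.1659265 ]
side 468
0.1 [0.016 0.147 0.109] 26
0.14 [0.015 0.142 0.138] 55
0.18 [0.015 0.133 0.179] 62
0.22 [0.015 0.124 0.221] 63
0.26 [0.014 0.115 0.259] 71
0.3 [0.013 0.108 0.302] 93
0.34 [0.016 0.1   0.341] 93
0.38 [0.017 0.1   0.361] 5
t 0.3 rack tcp [-0.3972  0.5677  0.231 ] F [0.3 0.2 0. ] gap 0.0849
  xyz [-0.443   0.4326  0.0012] twist [-0.     0.001 -0.513]
  xyz [-0.3591  0.5324  0.1112] twist [-0.     0.001 -0.518]
  xyz [-0.3591  0.5324  0.2012] twist [-0.     0.001 -0.518]
```

Call:
servo_tool([
  {"xyz": [-0.443,0.433,0],"twist": [0,0,-0.513],"jaw": 0.6},
  {"xyz": [-0.443,0.433,0],"twist": [0,0,-0.513],"jaw": 0.6},
  {"xyz": [-0.443,0.433,0],"twist": [0,0,-0.513],"jaw": 0.6},
  {"xyz": [-0.443,0.433,0],"twist": [0,0,-0.513],"jaw": 0.6},
  {"xyz": [-0.443,0.433,0],"twist": [0,0,-0.513],"jaw": 0.6},
  {"xyz": [-0.443,0.433,0],"twist": [0,0,-0.513],"jaw": 0.6},
  {"xyz": [-0.443,0.433,0],"twist": [0,0,-0.513],"jaw": 0.6},
  {"xyz": [-0.443,0.433,0],"twist": [0,0,-0.513],"jaw": 0.6},
  {"xyz": [-0.443,0.433,0],"twist": [0,0,-0.513],"jaw": 0.6},
  {"xyz": [-0.443,0.433,0],"twist": [0,0,-0.513],"jaw": 0.6},
  {"xyz": [-0.443,0.433,0],"twist": [0,0,-0.513],"jaw": 0.6},
  {"xyz": [-0.443,0.433,0],"twist": [0,0,-0.513],"jaw": 0.6},
])

```text
clock: 1.3
tcp_pos: [0.396, 0.105, 0.2317]
orientation: [0.0, 0.634, 0.773, 0.0]
wrist_force: [0.7, 1.5, 0.7]
finger_gap: 0.0514
```

```bash
python3 - <<'E'
from h import *
to((-.15,0,.23,.15),(-.1,.02,.23,.15),(-.027,.043,.12,.155))
c=cam('wrist');print(c['eye'],proj(c,[.573,.04,.068]))
E
```

```text
t 1.3 rack tcp [-0.2007  0.1165  0.2317] F [0.7 1.5 0.7] gap 0.0514
  xyz [-0.1228  0.0327  0.0017] twist [ 0.001 -0.     0.   ]
  xyz [-0.1105  0.0851  0.0018] twist [ 0.001 -0.     0.   ]
  xyz [-0.0987  0.1606  0.1119] twist [ 0.001 -0.    -0.005]
[0.32069444 0.08926017 0.37441449] [[169.30381752 311.7538728 ]]
```

Call:
servo_tool([
  {"xyz": [-0.11,0.05,0],"jaw": 0.6},
  {"xyz": [-0.11,0.05,0],"jaw": 0.6},
  {"xyz": [-0.11,0.06,0],"jaw": 0.6},
  {"xyz": [-0.11,0.085,0],"jaw": 0.6},
  {"xyz": [-0.11,0.085,0],"jaw": 0.6},
  {"xyz": [-0.11,0.085,0],"jaw": 0.6},
])

```text
schema error: expected keys xyz, twist, jaw
```

```bash
cat >> h.py <<'E'
def look(n,ztop=.068):
    c=cam(n);P=w2r(pts(c));M=masks(c);out={}
    for k in ['yellow','green','blue']:
        m=M[k]&(abs(P[...,0])<.13)&(abs(P[...,1])<.16)&(P[...,2]>ztop-.006)&(P[...,2]<ztop+.008)
        q=P[m]
        if len(q)<20: print(k,'few',len(q)); continue
        r=cv2.minAreaRect((q[:,:2]*1000).astype(np.float32)); mid=(q[:,0].max()+q[:,0].min())/2
        f,b=q[q[:,0]<mid-.02],q[q[:,0]>mid+.02]
        print(n,k,len(q),'rear xmax',np.percentile(q[:,0],98).round(4),'front xmin',np.percentile(q[:,0],2).round(4),'z',np.median(q[:,2]).round(3),
          'F',f.mean(0).round(3)[:2] if len(f) else '','B',b.mean(0).round(3)[:2] if len(b) else '','yaw',np.arctan2(*(b.mean(0)-f.mean(0))[[1,0]]).round(3) if len(f) and len(b) else '')
    return c
E
python3 - <<'E'
from h import *
c=look('wrist');look('scene');look('side')
cv2.imwrite('pics/w1.png',c['color'][:,:,::-1])
to((-.027,.043,.12,.155),(-.027,.043,.03,.155))
E
```

```text
wrist yellow 960 rear xmax -0.041 front xmin -0.0789 z 0.067 F [-0.062 -0.057] B [ 0.055 -0.064] yaw -0.059
wrist green 194 rear xmax 0.0336 front xmin -0.0939 z 0.064 F [-0.088  0.025] B [0.016 0.065] yaw 0.36
wrist blue 838 rear xmax -0.0173 front xmin -0.0525 z 0.067 F  B  yaw 
scene yellow 149 rear xmax 0.0589 front xmin -0.0751 z 0.065 F [-0.058 -0.055] B [ 0.042 -0.068] yaw -0.13
scene green 111 rear xmax 0.0418 front xmin -0.088 z 0.066 F [-0.068  0.036] B [0.025 0.055] yaw 0.2
scene blue 158 rear xmax 0.0841 front xmin -0.0494 z 0.066 F [-0.037  0.125] B [0.068 0.123] yaw -0.017
side yellow 206 rear xmax 0.055 front xmin -0.0775 z 0.068 F [-0.062 -0.063] B [ 0.038 -0.076] yaw -0.131
side green 175 rear xmax 0.0393 front xmin -0.0926 z 0.068 F [-0.077  0.034] B [0.021 0.047] yaw 0.132
side blue 148 rear xmax 0.0821 front xmin -0.0518 z 0.068 F [-0.035  0.115] B [0.066 0.115] yaw 0.002
t 1.5 rack tcp [-0.2008  0.1172  0.2313] F [-0.9  0.1 -0.2] gap 0.0514
  xyz [-0.0987  0.1612  0.1112] twist [-0.    -0.    -0.009]
  xyz [-0.0988  0.1612  0.2012] twist [-0.    -0.    -0.009]
```

View pics/w1.png

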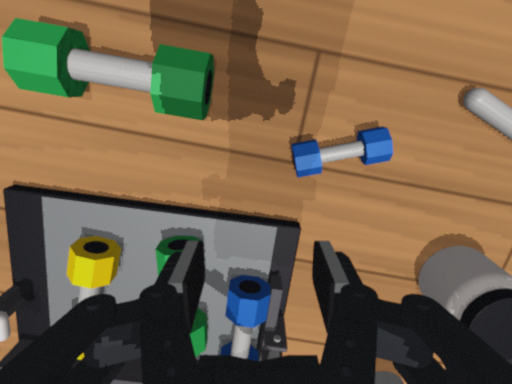

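The wrist view shows the rack at the lower left: yellow (93,262), green (180,250) and blue (248,300). Image-down is +x, and the two views agree on green's pose.

Call:
servo_tool([
  {"xyz": [-0.11,0.05,0],"twist": [0,0,0],"jaw": 0.6},
  {"xyz": [-0.11,0.05,0],"twist": [0,0,0],"jaw": 0.6},
  {"xyz": [-0.11,0.05,0],"twist": [0,0,0],"jaw": 0.6},
  {"xyz": [-0.11,0.08,0.0],"twist": [0,0,0],"jaw": 0.6},
  {"xyz": [-0.11,0.08,0.0],"twist": [0,0,0],"jaw": 0.6},
  {"xyz": [-0.1,0.12,0.06],"twist": [0,0,0],"jaw": 0.6},
  {"xyz": [-0.099,0.161,0.09],"twist": [0,0,0],"jaw": 0.6},
  {"xyz": [-0.099,0.161,0.111],"twist": [0,0,0],"jaw": 0.6},
  {"xyz": [-0.099,0.161,0.111],"twist": [0,0,0],"jaw": 0.6},
  {"xyz": [-0.099,0.161,0.111],"twist": [0,0,0],"jaw": 0.6},
])

```text
clock: 2.33
tcp_pos: [0.5704, 0.0441, 0.1164]
orientation: [-0.003, 0.633, 0.775, -0.002]
wrist_force: [-0.4, -0.1, 0.9]
finger_gap: 0.0511
```

```bash
python3 - <<'E'
from h import *
c=look('wrist')
cv2.imwrite('pics/w2.png',c['color'][:,:,::-1])
to((-.026,.043,.03,.15))
E
```

```text
wrist yellow 5592 rear xmax 0.0539 front xmin -0.0772 z 0.068 F [-0.06  -0.057] B [ 0.036 -0.07 ] yaw -0.14
wrist green 5652 rear xmax 0.0387 front xmin -0.0933 z 0.068 F [-0.077  0.037] B [0.021 0.051] yaw 0.14
wrist blue 2993 rear xmax 0.0693 front xmin -0.0518 z 0.068 F [-0.035  0.117] B [0.061 0.107] yaw -0.111
t 2.38 rack tcp [-0.0291  0.0469  0.1188] F [-0.1  0.6  0. ] gap 0.0514
  xyz [-0.0044  0.003   0.0888] twist [-0.005 -0.001  0.003]
```

View pics/w2.png

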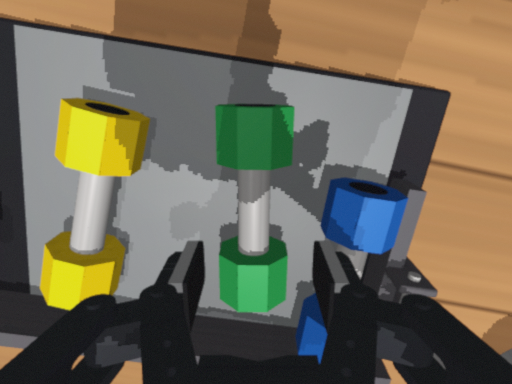

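The wrist view has green centred between the fingers, with its handle at (253,210) and the jaws square to it. I'll go down and grip.

Call:
servo_tool([
  {"xyz": [-0.003,0.002,0.04],"twist": [0,0,0],"jaw": 0.6},
  {"xyz": [-0.003,0.002,0.07],"twist": [0,0,0],"jaw": 0.6},
  {"xyz": [-0.003,0.002,0.089],"twist": [0,0,0],"jaw": 0.6},
  {"xyz": [-0.003,0.002,0.089],"twist": [0,0,0],"jaw": 0.6},
  {"xyz": [-0.003,0.002,0.089],"twist": [0,0,0],"jaw": 0.15},
  {"xyz": [-0.003,0.002,0.089],"twist": [0,0,0],"jaw": 0.15},
  {"xyz": [-0.003,0.002,0.089],"twist": [0,0,0],"jaw": 0.15},
  {"xyz": [-0.003,0.002,0.089],"twist": [0,0,0],"jaw": 0.15},
], squeeze=25)

```text
clock: 3.05
tcp_pos: [0.5769, 0.0395, 0.0345]
orientation: [0.001, 0.634, 0.773, 0.002]
wrist_force: [-2.8, 3.4, 7.9]
finger_gap: 0.0211
```

```bash
python3 - <<'E'
from h import *
look('side');look('scene')
to((.005,.046,.03,0),(.017,.048,.03,0),(.017,.055,.03,0))
E
```

```text
side yellow 202 rear xmax 0.0554 front xmin -0.0775 z 0.068 F [-0.062 -0.062] B [ 0.038 -0.075] yaw -0.134
side green 115 rear xmax 0.0404 front xmin -0.0932 z 0.069 F [-0.077  0.03 ] B [0.031 0.038] yaw 0.078
side blue 103 rear xmax 0.0829 front xmin -0.0515 z 0.068 F [-0.041  0.116] B [0.071 0.116] yaw -0.005
scene yellow 82 rear xmax 0.0587 front xmin -0.0417 z 0.065 F [-0.043 -0.067] B [ 0.044 -0.068] yaw -0.012
scene green 96 rear xmax 0.0425 front xmin -0.0581 z 0.066 F [-0.06   0.046] B [0.027 0.053] yaw 0.076
scene blue 168 rear xmax 0.0845 front xmin -0.0515 z 0.065 F [-0.038  0.125] B [0.067 0.123] yaw -0.021
t 3.15 rack tcp [-0.0231  0.0427  0.0345] F [-2.7  3.8  7.8] gap 0.021
  xyz [-0.0009  0.0282  0.0046] twist [ 0.004 -0.001  0.151]
  xyz [-0.0008  0.0404  0.0047] twist [ 0.004 -0.001  0.151]
  xyz [0.0061 0.0415 0.0047] twist [ 0.004 -0.001  0.151]
```

Call:
servo_tool([
  {"xyz": [0,0.008,-0.002],"twist": [0,0,0.03],"jaw": 0.15},
  {"xyz": [0,0.015,-0.002],"twist": [0,0,0.06],"jaw": 0.15},
  {"xyz": [0,0.022,-0.002],"twist": [0,0,0.1],"jaw": 0.15},
  {"xyz": [0,0.03,-0.002],"twist": [0,0,0.13],"jaw": 0.15},
  {"xyz": [0,0.035,-0.002],"twist": [0,0,0.15],"jaw": 0.15},
  {"xyz": [0,0.04,-0.002],"twist": [0,0,0.15],"jaw": 0.15},
  {"xyz": [0,0.044,-0.002],"twist": [0,0,0.15],"jaw": 0.15},
  {"xyz": [0,0.047,-0.002],"twist": [0,0,0.15],"jaw": 0.15},
  {"xyz": [0,0.047,-0.002],"twist": [0,0,0.15],"jaw": 0.15},
])

```text
clock: 3.9
tcp_pos: [0.6212, 0.0478, 0.0345]
orientation: [0.0, 0.69, 0.724, -0.0]
wrist_force: [-5.2, -1.4, 4.6]
finger_gap: 0.0209
```

```bash
python3 - <<'E'
from h import *
look('side');look('scene')
to((.02,.055,.03,0))
E
```

```text
side yellow 202 rear xmax 0.056 front xmin -0.078 z 0.068 F [-0.062 -0.062] B [ 0.038 -0.075] yaw -0.128
side green 130 rear xmax 0.0834 front xmin -0.0488 z 0.068 F [-0.034  0.043] B [0.072 0.039] yaw -0.03
side blue 77 rear xmax -0.0156 front xmin -0.0526 z 0.068 F  B  yaw 
scene yellow 81 rear xmax 0.0583 front xmin 0.022 z 0.066 F  B  yaw 
scene green 121 rear xmax 0.0864 front xmin -0.0476 z 0.066 F [-0.044  0.053] B [0.069 0.052] yaw -0.008
scene blue 166 rear xmax 0.0841 front xmin -0.0506 z 0.065 F [-0.038  0.125] B [0.067 0.123] yaw -0.013
t 4.0 rack tcp [0.0216 0.0488 0.0345] F [-4.7 -0.7  6.3] gap 0.0211
  xyz [ 0.0062 -0.0016  0.0045] twist [-0.     0.001  0.   ]
```

Green is against the fence and parallel. I'll release it and go over to yellow.

Call:
servo_tool([
  {"xyz": [0,-0.001,-0.001],"twist": [0,0,0],"jaw": 0.55},
  {"xyz": [0,-0.001,-0.001],"twist": [0,0,0],"jaw": 0.55},
  {"xyz": [0,-0.001,-0.003],"twist": [0,0,0],"jaw": 0.55},
  {"xyz": [0,-0.001,-0.03],"twist": [0,0,0],"jaw": 0.55},
  {"xyz": [0,-0.001,-0.065],"twist": [0,0,0],"jaw": 0.6},
  {"xyz": [-0.02,-0.01,-0.085],"twist": [0,0,0],"jaw": 0.6},
  {"xyz": [-0.06,-0.02,-0.085],"twist": [0,0,0],"jaw": 0.6},
  {"xyz": [-0.1,-0.03,-0.085],"twist": [0,0,0.1],"jaw": 0.6},
  {"xyz": [-0.113,-0.031,-0.085],"twist": [0,0,0.14],"jaw": 0.6},
  {"xyz": [-0.113,-0.031,-0.085],"twist": [0,0,0.14],"jaw": 0.6},
  {"xyz": [-0.113,-0.031,-0.085],"twist": [0,0,0.14],"jaw": 0.6},
])

```text
clock: 4.92
tcp_pos: [0.5962, -0.067, 0.1185]
orientation: [0.0, 0.74, 0.673, 0.001]
wrist_force: [-0.8, 0.7, 0.6]
finger_gap: 0.0518
```

```bash
python3 - <<'E'
from h import *
look('wrist')
to((-.011,-.064,.034,-.14))
E
```

```text
wrist yellow 5667 rear xmax 0.0555 front xmin -0.0767 z 0.068 F [-0.06  -0.059] B [ 0.038 -0.072] yaw -0.13
wrist green 4794 rear xmax 0.076 front xmin -0.0495 z 0.068 F [-0.033  0.047] B [0.061 0.049] yaw 0.02
blue few 1
t 4.97 rack tcp [-0.0089 -0.0638  0.1183] F [-0.  -0.1 -0.1] gap 0.0515
  xyz [-0.0006 -0.0021  0.0843] twist [ 0.    -0.001  0.001]
```

Call:
servo_tool([
  {"xyz": [-0.001,-0.002,0.04],"twist": [0,0,0],"jaw": 0.6},
  {"xyz": [-0.001,-0.002,0.07],"twist": [0,0,0],"jaw": 0.6},
  {"xyz": [-0.001,-0.002,0.086],"twist": [0,0,0],"jaw": 0.6},
  {"xyz": [-0.001,-0.002,0.086],"twist": [0,0,0],"jaw": 0.6},
  {"xyz": [-0.001,-0.002,0.086],"twist": [0,0,0],"jaw": 0.15},
  {"xyz": [-0.001,-0.002,0.086],"twist": [0,0,0],"jaw": 0.15},
  {"xyz": [-0.001,-0.002,0.086],"twist": [0,0,0],"jaw": 0.15},
  {"xyz": [-0.001,-0.002,0.086],"twist": [0,0,0],"jaw": 0.15},
], squeeze=25)

```text
clock: 5.63
tcp_pos: [0.5953, -0.0671, 0.034]
orientation: [0.001, 0.739, 0.674, 0.001]
wrist_force: [0.6, 0.2, 1.3]
finger_gap: 0.0213
```

```bash
python3 - <<'E'
from h import *
look('side')
to((.017,-.06,.032,0),(.02,.026,.032,0))
E
```

```text
side yellow 169 rear xmax 0.0554 front xmin -0.0778 z 0.068 F [-0.062 -0.062] B [ 0.041 -0.078] yaw -0.148
side green 84 rear xmax -0.0146 front xmin -0.0493 z 0.068 F  B  yaw 
side blue 82 rear xmax 0.0518 front xmin -0.0518 z 0.068 F [-0.036  0.115] B [0.05  0.124] yaw 0.104
t 5.68 rack tcp [-0.0098 -0.0647  0.034 ] F [0.7 0.4 1.7] gap 0.0206
  xyz [0.0084 0.0258 0.0021] twist [ 0.003  0.    -0.139]
  xyz [0.094  0.0169 0.0021] twist [ 0.003  0.    -0.139]
```

Call:
servo_tool([
  {"xyz": [0.002,0.007,-0.001],"twist": [0,0,-0.04],"jaw": 0.15},
  {"xyz": [0.004,0.014,-0.001],"twist": [0,0,-0.08],"jaw": 0.15},
  {"xyz": [0.006,0.021,-0.001],"twist": [0,0,-0.12],"jaw": 0.15},
  {"xyz": [0.008,0.026,-0.001],"twist": [0,0,-0.139],"jaw": 0.15},
  {"xyz": [0.008,0.029,-0.001],"twist": [0,0,-0.139],"jaw": 0.15},
  {"xyz": [0.025,0.027,-0.001],"twist": [0,0,-0.139],"jaw": 0.15},
  {"xyz": [0.04,0.025,-0.001],"twist": [0,0,-0.139],"jaw": 0.15},
  {"xyz": [0.054,0.023,-0.001],"twist": [0,0,-0.139],"jaw": 0.15},
  {"xyz": [0.066,0.021,-0.001],"twist": [0,0,-0.139],"jaw": 0.15},
  {"xyz": [0.078,0.02,-0.001],"twist": [0,0,-0.139],"jaw": 0.15},
  {"xyz": [0.09,0.018,-0.001],"twist": [0,0,-0.139],"jaw": 0.15},
  {"xyz": [0.09,0.018,-0.001],"twist": [0,0,-0.139],"jaw": 0.15},
])

```text
clock: 6.68
tcp_pos: [0.6198, 0.0206, 0.0341]
orientation: [0.001, 0.691, 0.723, -0.001]
wrist_force: [-3.2, -2.9, 3.1]
finger_gap: 0.0207
```

```bash
python3 - <<'E'
from h import *
look('side');look('scene')
to((.02,.026,.032,0))
E
```

```text
side yellow 130 rear xmax 0.0846 front xmin -0.0492 z 0.068 F [-0.033  0.018] B [0.072 0.014] yaw -0.037
side green 79 rear xmax 0.0287 front xmin -0.0497 z 0.068 F [-0.033  0.065] B [0.084 0.061] yaw -0.032
side blue 72 rear xmax -0.0164 front xmin -0.051 z 0.068 F  B  yaw 
scene yellow 106 rear xmax 0.0865 front xmin -0.0481 z 0.066 F [-0.045  0.026] B [0.07  0.025] yaw -0.007
scene green 152 rear xmax 0.085 front xmin -0.0417 z 0.066 F [-0.026  0.071] B [0.069 0.073] yaw 0.022
scene blue 163 rear xmax 0.0848 front xmin -0.0494 z 0.066 F [-0.036  0.126] B [0.067 0.123] yaw -0.026
t 6.78 rack tcp [0.0188 0.0217 0.0341] F [-3.8 -2.6  4.2] gap 0.0208
  xyz [0.0043 0.0012 0.0021] twist [-0.     0.001 -0.002]
```

Call:
servo_tool([
  {"xyz": [0.002,0,0],"twist": [0,0,0],"jaw": 0.15},
  {"xyz": [0.004,0,0],"twist": [0,0,0],"jaw": 0.15},
  {"xyz": [0.005,0,0],"twist": [0,0,0],"jaw": 0.15},
  {"xyz": [0.005,0,0],"twist": [0,0,0],"jaw": 0.15},
])

```text
clock: 7.12
tcp_pos: [0.6197, 0.022, 0.0341]
orientation: [0.002, 0.692, 0.722, -0.003]
wrist_force: [-5.6, -11.3, 4.6]
finger_gap: 0.0214
```

```bash
python3 - <<'E'
from h import *
look('side');look('scene')
to((.02,.026,.032,0))
E
```

```text
side yellow 142 rear xmax 0.0846 front xmin -0.0497 z 0.068 F [-0.034  0.019] B [0.072 0.015] yaw -0.037
side green 81 rear xmax 0.0823 front xmin -0.0498 z 0.068 F [-0.033  0.065] B [0.084 0.063] yaw -0.019
side blue 75 rear xmax -0.0163 front xmin -0.052 z 0.068 F  B  yaw 
scene yellow 107 rear xmax 0.0857 front xmin -0.0487 z 0.066 F [-0.045  0.026] B [0.069 0.027] yaw 0.004
scene green 160 rear xmax 0.0864 front xmin -0.0408 z 0.066 F [-0.025  0.073] B [0.069 0.076] yaw 0.029
scene blue 169 rear xmax 0.0849 front xmin -0.0517 z 0.065 F [-0.038  0.125] B [0.068 0.123] yaw -0.015
t 7.22 rack tcp [0.0188 0.0232 0.0341] F [ -5.7 -12.9   5.9] gap 0.021
  xyz [0.0029 0.0012 0.0021] twist [-0.     0.007 -0.004]
```

Force rose to 12 N with only 1.4 mm of travel, so the row is closed up. I'll give it one more small push, release, and check from above.

Call:
servo_tool([
  {"xyz": [0.002,0.001,0],"twist": [0,0,0],"jaw": 0.15},
  {"xyz": [0.003,0.001,0],"twist": [0,0,0],"jaw": 0.15},
  {"xyz": [0.003,0.001,0],"twist": [0,0,0],"jaw": 0.15},
  {"xyz": [-0.003,0,-0.001],"twist": [0,0,0],"jaw": 0.15},
  {"xyz": [-0.003,0,-0.001],"twist": [0,0,0],"jaw": 0.5},
  {"xyz": [-0.003,0,-0.001],"twist": [0,0,0],"jaw": 0.5},
  {"xyz": [-0.003,0,-0.03],"twist": [0,0,0],"jaw": 0.5},
  {"xyz": [-0.003,0,-0.07],"twist": [0,0,0],"jaw": 0.5},
  {"xyz": [-0.003,-0.02,-0.11],"twist": [0,0,0],"jaw": 0.5},
  {"xyz": [-0.003,-0.06,-0.13],"twist": [0,0,0],"jaw": 0.5},
  {"xyz": [-0.003,-0.08,-0.15],"twist": [0,0,0],"jaw": 0.5},
  {"xyz": [-0.003,-0.08,-0.15],"twist": [0,0,0],"jaw": 0.5},
])

```text
clock: 8.22
tcp_pos: [0.5386, 0.0201, 0.1887]
orientation: [0.002, 0.69, 0.724, 0.002]
wrist_force: [0.4, 0.2, 0.6]
finger_gap: 0.043
```

```bash
python3 - <<'E'
from h import *
look('side');look('scene');c=look('wrist');to()
cv2.imwrite('pics/w3.png',c['color'][:,:,::-1])
E
```

```text
side yellow 176 rear xmax 0.0846 front xmin -0.0488 z 0.068 F [-0.033  0.017] B [0.067 0.018] yaw 0.007
side green 145 rear xmax 0.0838 front xmin -0.0497 z 0.068 F [-0.033  0.066] B [0.066 0.066] yaw 0.002
side blue 141 rear xmax 0.083 front xmin -0.0514 z 0.068 F [-0.035  0.116] B [0.065 0.115] yaw -0.006
scene yellow 170 rear xmax 0.0862 front xmin -0.0486 z 0.065 F [-0.031  0.024] B [0.07  0.025] yaw 0.007
scene green 152 rear xmax 0.0854 front xmin -0.0404 z 0.066 F [-0.024  0.074] B [0.069 0.075] yaw 0.01
scene blue 158 rear xmax 0.0844 front xmin -0.0494 z 0.066 F [-0.036  0.126] B [0.068 0.122] yaw -0.038
wrist yellow 2678 rear xmax 0.0845 front xmin -0.0496 z 0.068 F [-0.033  0.021] B [0.067 0.022] yaw 0.004
wrist green 2164 rear xmax 0.0841 front xmin -0.0499 z 0.068 F [-0.033  0.071] B [0.068 0.065] yaw -0.06
wrist blue 1594 rear xmax 0.0483 front xmin -0.0519 z 0.068 F [-0.037  0.118] B [0.049 0.129] yaw 0.128
t 8.37 rack tcp [-0.0599  0.0245  0.1839] F [ 0.4 -0.  -0.5] gap 0.0425
```

View pics/w3.png

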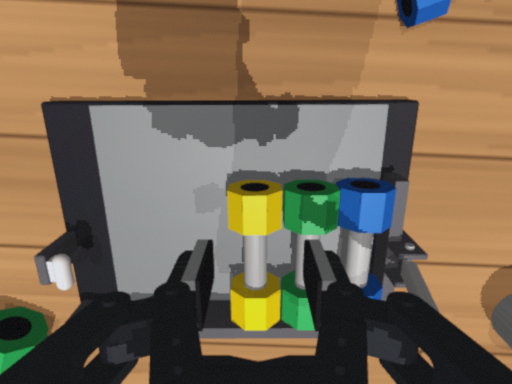

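The wrist view shows the row neat: the yellow, green and blue front heads at (255,207), (311,207) and (366,205) are level and touching, with blue at the stop. The coordinates from all three cameras fall inside the required limits. Next is the bar: I'll take the shut fingers around to its outer (+y) side.

Call:
servo_tool([
  {"xyz": [0.0,-0.06,-0.04],"twist": [0,0,0],"jaw": 0},
  {"xyz": [0.0,-0.06,-0.08],"twist": [0,0,0],"jaw": 0},
  {"xyz": [0.03,-0.06,-0.12],"twist": [0,0,0],"jaw": 0},
  {"xyz": [0.07,-0.06,-0.126],"twist": [0,0,0],"jaw": 0},
  {"xyz": [0.11,-0.06,-0.126],"twist": [0,0,0],"jaw": 0},
  {"xyz": [0.145,-0.06,-0.126],"twist": [0,0,0],"jaw": 0},
  {"xyz": [0.15,-0.04,-0.126],"twist": [0,0,0],"jaw": 0},
  {"xyz": [0.15,0.0,-0.126],"twist": [0,0,0],"jaw": 0},
  {"xyz": [0.15,0.04,-0.126],"twist": [0,0,0],"jaw": 0},
  {"xyz": [0.15,0.077,-0.126],"twist": [0,0,0],"jaw": 0},
  {"xyz": [0.15,0.077,-0.126],"twist": [0,0,0],"jaw": 0},
  {"xyz": [0.15,0.077,-0.126],"twist": [0,0,0],"jaw": 0},
])

```text
clock: 9.37
tcp_pos: [0.6123, 0.1729, 0.3041]
orientation: [-0.002, 0.691, 0.723, -0.002]
wrist_force: [0.1, -0.2, -0.4]
finger_gap: 0.0
```

```bash
cat > arc.py <<'E'
from h import *
P=[]
for d in [76,68,60,52,44,36,28,20,12,6]:
    f=np.radians(d); g=min(1,d/40)*.015
    P.append((.017,.160-.25*np.cos(f)+.009*np.sin(f)+g,.063+.25*np.sin(f)+.009*np.cos(f)-.002,0))
print(np.round(P,3)); to(*P)
c=cam('scene');cv2.imwrite('pics/s2.png',c['color'][60:320,130:480,::-1])
E
python3 arc.py
```

```text
[[ 0.017  0.123  0.306  0.   ]
 [ 0.017  0.09   0.296  0.   ]
 [ 0.017  0.058  0.282  0.   ]
 [ 0.017  0.028  0.264  0.   ]
 [ 0.017  0.001  0.241  0.   ]
 [ 0.017 -0.023  0.215  0.   ]
 [ 0.017 -0.046  0.186  0.   ]
 [ 0.017 -0.064  0.155  0.   ]
 [ 0.017 -0.078  0.122  0.   ]
 [ 0.017 -0.085  0.096  0.   ]]
t 9.37 rack tcp [0.0185 0.1742 0.3041] F [ 0.1 -0.2 -0.4] gap 0.0
  xyz [-0.051  -0.0014 -0.0016] twist [-0.006  0.    -0.001]
  xyz [-0.0846 -0.0013  0.008 ] twist [-0.006  0.    -0.001]
  xyz [-0.1165 -0.0012  0.0221] twist [-0.006  0.    -0.001]
  xyz [-0.1461 -0.0011  0.0406] twist [-0.006  0.    -0.001]
  xyz [-0.1728 -0.0009  0.063 ] twist [-0.006  0.    -0.001]
  xyz [-0.1977 -0.0007  0.0889] twist [-0.006  0.    -0.001]
  xyz [-0.2202 -0.0005  0.1178] twist [-0.006  0.    -0.001]
  xyz [-0.2386 -0.0003  0.1492] twist [-0.006  0.    -0.001]
  xyz [-2.524e-01 -1.000e-04  1.824e-01] twist [-0.006  0.    -0.001]
  xyz [-2.596e-01  1.000e-04  2.081e-01] twist [-0.006  0.    -0.001]
```

View pics/s2.png

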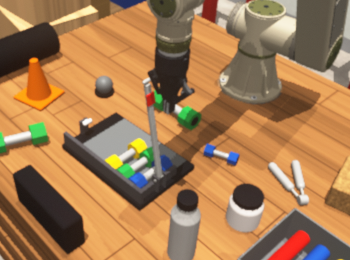

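The picture shows the shut fingers on the bar's outer side (168,105), with the bar at (150,90). I'll push along the arc.

Call:
servo_tool([
  {"xyz": [-0.025,-0.001,0.0],"twist": [0,0,0],"jaw": 0},
  {"xyz": [-0.04,-0.001,0.0],"twist": [0,0,0],"jaw": 0},
  {"xyz": [-0.051,-0.001,0.0],"twist": [0,0,0],"jaw": 0},
  {"xyz": [-0.068,-0.001,0.003],"twist": [0,0,0],"jaw": 0},
  {"xyz": [-0.085,-0.001,0.008],"twist": [0,0,0],"jaw": 0},
  {"xyz": [-0.1,-0.001,0.015],"twist": [0,0,0],"jaw": 0},
  {"xyz": [-0.116,-0.001,0.022],"twist": [0,0,0],"jaw": 0},
  {"xyz": [-0.131,-0.001,0.031],"twist": [0,0,0],"jaw": 0},
  {"xyz": [-0.146,-0.001,0.041],"twist": [0,0,0],"jaw": 0},
  {"xyz": [-0.16,-0.001,0.052],"twist": [0,0,0],"jaw": 0},
  {"xyz": [-0.173,-0.001,0.063],"twist": [0,0,0],"jaw": 0},
  {"xyz": [-0.173,-0.001,0.063],"twist": [0,0,0],"jaw": 0},
])

```text
clock: 10.42
tcp_pos: [0.6157, -0.003, 0.2432]
orientation: [-0.001, 0.692, 0.722, -0.002]
wrist_force: [0.5, -0.3, -0.8]
finger_gap: -0.0004
```

```bash
sed -i 's/s2.png/s3.png/' arc.py; python3 arc.py | tail -6; python3 - <<'E'
from h import *
c=cam('side');P=w2r(pts(c));m=masks(c)['red']&(abs(P[...,0]-.017)<.04)&(abs(P[...,1])<.2)&(P[...,2]>.06)
q=P[m];print(len(q),q.mean(0) if len(q) else '')
E
```

```text
xyz [0.0031 0.0034 0.0021] twist [-0.004  0.    -0.004]
  xyz [-0.0218  0.0036  0.028 ] twist [-0.004  0.    -0.004]
  xyz [-0.0443  0.0038  0.0569] twist [-0.004  0.    -0.004]
  xyz [-0.0627  0.004   0.0883] twist [-0.004  0.    -0.004]
  xyz [-0.0765  0.0042  0.1214] twist [-0.004  0.    -0.004]
  xyz [-0.0838  0.0043  0.1471] twist [-0.004  0.    -0.004]
12 [ 0.00751818 -0.02010281  0.24993894]
```

View pics/s3.png

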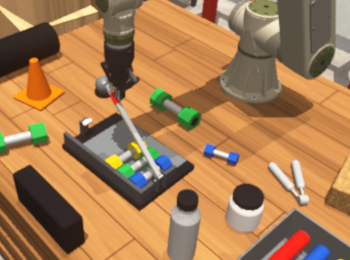

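The bar follows, at about 45° with the red pad at (114,97). I'll carry on down.

Call:
servo_tool([
  {"xyz": [-0.01,0.003,0.015],"twist": [0,0,0],"jaw": 0},
  {"xyz": [-0.022,0.003,0.028],"twist": [0,0,0],"jaw": 0},
  {"xyz": [-0.033,0.003,0.042],"twist": [0,0,0],"jaw": 0},
  {"xyz": [-0.044,0.003,0.057],"twist": [0,0,0],"jaw": 0},
  {"xyz": [-0.054,0.003,0.072],"twist": [0,0,0],"jaw": 0},
  {"xyz": [-0.063,0.003,0.088],"twist": [0,0,0],"jaw": 0},
  {"xyz": [-0.07,0.003,0.105],"twist": [0,0,0],"jaw": 0},
  {"xyz": [-0.077,0.003,0.121],"twist": [0,0,0],"jaw": 0},
  {"xyz": [-0.081,0.003,0.135],"twist": [0,0,0],"jaw": 0},
  {"xyz": [-0.084,0.003,0.147],"twist": [0,0,0],"jaw": 0},
  {"xyz": [-0.086,0.003,0.155],"twist": [0,0,0],"jaw": 0},
  {"xyz": [-0.086,0.003,0.155],"twist": [0,0,0],"jaw": 0},
])

```text
clock: 11.52
tcp_pos: [0.6232, -0.0855, 0.0899]
orientation: [-0.001, 0.69, 0.723, -0.001]
wrist_force: [0.3, 0.8, 0.1]
finger_gap: 0.0004
```

```bash
python3 - <<'E'
from h import *
look('side');look('scene');to((.017,-.09,.072,0))
E
```

```text
side yellow 125 rear xmax 0.0617 front xmin -0.0499 z 0.068 F [-0.033  0.017] B [0.055 0.02 ] yaw 0.027
side green 126 rear xmax 0.0762 front xmin -0.0498 z 0.068 F [-0.034  0.067] B [0.063 0.068] yaw 0.013
side blue 149 rear xmax 0.0824 front xmin -0.0516 z 0.068 F [-0.035  0.114] B [0.065 0.116] yaw 0.015
scene yellow 168 rear xmax 0.0861 front xmin -0.0473 z 0.065 F [-0.03   0.024] B [0.07  0.025] yaw 0.011
scene green 179 rear xmax 0.0855 front xmin -0.0469 z 0.066 F [-0.03   0.075] B [0.069 0.075] yaw 0.004
scene blue 188 rear xmax 0.0842 front xmin -0.0486 z 0.066 F [-0.032  0.124] B [0.067 0.123] yaw -0.008
t 11.62 rack tcp [ 0.0183 -0.0846  0.0918] F [-0.  -0.6 -0. ] gap 0.0002
  xyz [-0.0054 -0.0013  0.0198] twist [ 0. -0. -0.]
```

Row still neat. Now I'll press the bar down in small steps.

Call:
servo_tool([
  {"xyz": [-0.003,-0.001,0.005],"twist": [0,0,0],"jaw": 0},
  {"xyz": [-0.004,-0.001,0.01],"twist": [0,0,0],"jaw": 0},
  {"xyz": [-0.004,-0.001,0.015],"twist": [0,0,0],"jaw": 0},
  {"xyz": [-0.004,-0.001,0.019],"twist": [0,0,0],"jaw": 0},
  {"xyz": [-0.004,-0.001,0.023],"twist": [0,0,0],"jaw": 0},
  {"xyz": [-0.004,-0.001,0.023],"twist": [0,0,0],"jaw": 0},
  {"xyz": [-0.004,-0.001,0.023],"twist": [0,0,0],"jaw": 0},
])

```text
clock: 12.2
tcp_pos: [0.6243, -0.0902, 0.0717]
orientation: [0.002, 0.69, 0.723, 0.001]
wrist_force: [-4.2, 2.3, 17.0]
finger_gap: 0.0004
```

```bash
python3 - <<'E'
from h import *
to()
E
```

```text
t 12.2 rack tcp [ 0.0181 -0.0892  0.0717] F [-4.2  2.3 17. ] gap 0.0004
```

Call:
servo_tool([
  {"xyz": [0,0,0.003],"twist": [0,0,0],"jaw": 0},
  {"xyz": [0,0,0.003],"twist": [0,0,0],"jaw": 0},
  {"xyz": [0,0,-0.03],"twist": [0,0,0],"jaw": 0},
  {"xyz": [0,0,-0.07],"twist": [0,0,0],"jaw": 0},
  {"xyz": [0.05,-0.04,-0.1],"twist": [0,0,0],"jaw": 0},
  {"xyz": [0.08,-0.08,-0.12],"twist": [0,0,0],"jaw": 0},
  {"xyz": [0.08,-0.1,-0.14],"twist": [0,0,0],"jaw": 0},
  {"xyz": [0.08,-0.1,-0.14],"twist": [0,0,0],"jaw": 0},
  {"xyz": [0.08,-0.1,-0.14],"twist": [0,0,0],"jaw": 0},
])

```text
clock: 12.95
tcp_pos: [0.5176, -0.0133, 0.212]
orientation: [0.001, 0.69, 0.724, 0.001]
wrist_force: [0.5, 0.0, -0.5]
finger_gap: -0.0
```

```bash
python3 - <<'E'
from h import *
look('side');look('scene');c=look('wrist');to()
for n in ['side','scene','wrist']:
    d=cam(n);P=w2r(pts(d));m=(abs(P[...,0]-.017)<.006)&(P[...,1]>-.14)&(P[...,1]<.15)&(P[...,2]>.055)&(P[...,2]<.11);q=P[m]
    for y in (-.12,-.06,-.02,.02,.06,.1,.14):
        k=q[abs(q[:,1]-y)<.012]; print(n,y,np.median(k[:,2]).round(4) if len(k) else '',len(k))
cv2.imwrite('pics/w4.png',c['color'][:,:,::-1])
E
```

```text
side yellow 179 rear xmax 0.0849 front xmin -0.0493 z 0.068 F [-0.033  0.017] B [0.067 0.018] yaw 0.013
side green 148 rear xmax 0.0837 front xmin -0.0502 z 0.068 F [-0.034  0.067] B [0.067 0.066] yaw -0.01
side blue 145 rear xmax 0.083 front xmin -0.0516 z 0.068 F [-0.036  0.115] B [0.066 0.116] yaw 0.016
scene yellow 169 rear xmax 0.0859 front xmin -0.0473 z 0.065 F [-0.03   0.025] B [0.069 0.024] yaw -0.009
scene green 180 rear xmax 0.0847 front xmin -0.0473 z 0.066 F [-0.03   0.074] B [0.069 0.075] yaw 0.013
scene blue 191 rear xmax 0.0837 front xmin -0.049 z 0.066 F [-0.032  0.124] B [0.067 0.123] yaw -0.003
wrist yellow 1237 rear xmax -0.0144 front xmin -0.0499 z 0.068 F  B  yaw 
wrist green 1236 rear xmax -0.0153 front xmin -0.0501 z 0.068 F  B  yaw 
wrist blue 1609 rear xmax 0.0609 front xmin -0.052 z 0.067 F [-0.035  0.118] B [0.053 0.122] yaw 0.042
t 13.1 rack tcp [-0.0823 -0.0093  0.2084] F [0.1 0.4 0.4] gap -0.0002
side -0.12 0.0702 30
side -0.06 0.069 26
side -0.02 0.0693 28
side 0.02 0.0699 29
side 0.06 0.0702 23
side 0.1 0.0704 16
side 0.14 0.0706 20
scene -0.12 0.0659 15
scene -0.06 0.0666 18
scene -0.02 0.0666 20
scene 0.02 0.0661 23
scene 0.06 0.0664 21
scene 0.1 0.0666 21
scene 0.14 0.0673 24
wrist -0.12 0.0685 312
wrist -0.06 0.0687 307
wrist -0.02  0
wrist 0.02 0.0687 101
wrist 0.06 0.0688 296
wrist 0.1 0.0689 282
wrist 0.14 0.0689 259
```

View pics/w4.png

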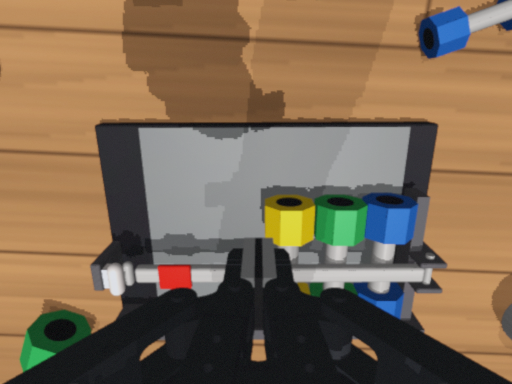

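The wrist view shows the bar shut across the handles at row 273, with its tip under the white catch at (115,277) and the red pad at (175,276). The bar's top measures level, 0.0685–0.0689 over 260 mm, or under 0.002 rad. The row is neat and the robot is clear, so I'll hand in.

```bash
python3 -c "
from workcell import env; print(env.hand_in())"
```

```text
the job is handed in; nothing more can be done
None
```

The row is made, the lock bar is snapped shut, and I handed the job in at about 13 s of the 67 s. `hand_in` gives no verdict.

- **What I did:** I gripped green and then yellow by the handle and slid each one square against the back fence without lifting it. I used yellow to push green up against blue until the force reached about 12 N, then pushed 3 mm further. With shut fingers I swung the bar down from its outer side and pressed the pad, measuring 17 N, then pushed 3 mm further.
- **Dumbbells:** at the last look, blue was at about y = 119, green 71 and yellow 21 mm in the rack frame. Rear ends were within about 2 mm of the fence, all were parallel within about 0.02 rad, and all lay flat.
- **Lock bar:** its top measured level within 0.4 mm over 260 mm (under 0.002 rad), and its tip was under the catch.
- **Disagreements:** the cameras differed by up to about 8 mm in y, from calibration and viewing angle. All readings were inside the limits except the side camera's blue y of 115–116 mm, which sits right at the 115 mm limit. A few yaw readings for partly hidden dumbbells were off by up to 0.13 rad, and I did not use them.
- **Bystanders:** nothing the robot did came near the cone, grip trainer, ball, flask or tub, but I did not measure their positions again at the end.

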